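# Seat the carousel of the sample changer on its drive and latch it

### The arm

A 7-joint arm with a two-finger parallel gripper is mounted at the origin on a cart in front of the work surface, level with it; the furniture and walls round the work are solid. World frame = base frame: x ahead of the robot, y to its left, z up, the work surface at z = 0. Lengths are in mm, angles in rad, forces in N, time in s.
With the tool pointing down it reaches from about 400 to 850 mm from the base axis. Payload 4.5 kg.
Tool frame: the origin (TCP) lies between the finger pads; the fingertips stand 19 mm ahead of it and the grasp point (between the pads) is the TCP; z points along the fingers, y is the line along which they close (so a half turn about z gives the same grasp; the last joint's range is limited). The gripper opens to 85 mm and grips with 20 to 120 N. Pads are 22 mm wide; open, the fingers measure 114 mm over their backs; the gripper's body (76 mm by 85 mm) begins 54 mm behind the grasp point. The pads swing forward as they close: fully open they stand 13 mm farther back than shut.
Start: joints at [1.174, 0.689, -0.195, 1.565, 0.157, 0.902, -0.215], TCP at [261.029, -567.905, 250.317] pointing down, gripper open.
Joint ranges: [-3.01, 3.01], [-0.46, 2.08], [-1.47, 1.51], [0.13, 2.56], [-1, 4.14], [0.04, 2.09], [-2.66, 2.66]. Speed limits (rad/s): [2.57, 2.57, 3.14, 3.14, 3.14, 3.14, 3.14].

### API

Orientations are given as a unit quaternion [w, x, y, z].
In Python, from rig import env gives the robot as it stands.
- The arm moves only by the shell command python3 -m inch 'ROWS' [FORCE]. ROWS is JSON, a list of rows, each a list of 7 numbers: the shift along the world's x, y, z normalised to -1 to 1, where 1 is 0.04 m, then the turn, a rotation vector about the world's x, y, z normalised to -1 to 1, where 1 is 0.12 rad, then the gripper's target within -1 to 1 (fully open at 1, half-way at 0, shut at -1). A call has 1 to 12 rows; each row shifts and turns the commanded pose from where the row before left it; what a row does not reach is not made up. A row lasts 1/8 s, in which the tool goes at most 62.5 mm and 10.7 degrees, less where a joint would pass 70% of its speed; a pose out of reach is approached as far as the arm can. A call with a number of a shift or a turn outside -1 to 1 is refused whole. A call with a gripper value outside its range is refused whole. The fingers move at their own pace and stop on an object; FORCE is the grip in N (left out, the last holds). Time passes only in rows, so rows that do not move let the fingers close. It gives the time, the measured TCP pose, the force, the opening and the grip force at its end, in the units of the state.
- env.get_state(): the state, without advancing time (a new reading comes with each control period).
- env.get_image(name): name is "side" or "top"; returns (picture, depth): 384x512x3 uint8, blue, green, red; 384x512 float32, mm along the optical axis (not along the pixel's ray), 0 where there is no reading.
- env.get_calibration(name): a dict with "camera_matrix" (3x3 intrinsics, pixels), "origin" and "attitude" of the camera in the world. Camera axes: x right, y up, looking along -z (the intrinsics and any distortion apply to the point x, -y, -z); pixel columns grow to the right and rows downward; lengths in mm; the calibration is good to about 2 mm. A picture is of the moment at which its call begins. get_calibration takes no time and is no camera call.
- env.sign_off(): hands the job in; it is judged then, once.
The state is a dict: "clock": time; "joints": joint angles; "qd": joint speeds; "tau": joint torques, N m; "ee_pos": TCP position; "eef_rot": TCP orientation; "wrist_force": force on the tool from outside, world axes, zero at the start; "moment": the same for the moment, N m; "gripper_width": finger opening in mm; "gripper_force": force on a finger pad.
Only numpy, scipy, OpenCV 4.12 (cv2) and the standard library are available. Lean on these libraries where they do the work, as an engineer would, in place of code of your own. Each camera call takes 0.05 s, during which the arm holds its last target. There are 200 camera calls.

### The job

The sample changer's grey four-cup carousel was put back crooked after washing and is riding on the brass drive key, which is hidden under it somewhere behind the white mark. Turn it round on its hub with light pushes at its edge, without lifting it off, until its notch faces the mark and you feel it drop flat onto the key, then swing the red catch fully over its plate so that it is held. Be gentle, a hard shove bends the key or the catch, and leave the things around it where they are.

Things in the scene. Friction and masses are not known exactly. Their poses are not given: they have to be found in the camera images.
- changer_base: Drive housing of the sample changer: flat white box fixed to the bench, 210 x 184 mm, top 36 mm above the bench. Origin: on the bench under the hub axis. It reaches from x = -118 to +92 mm, y = -92 to +92 mm in its own frame; mark, key and catch are on its -x side. In the middle of its black deck an aluminium drive plate, radius 48 mm, 40 mm above the bench: the carousel's seat.
- carousel: Loose grey carousel, 200 to 400 g, on the hub pin: round plate, radius 58 mm, 12 mm thick, and four round cups, radius 14 mm, 28 mm high, with the same underside, centres 68 mm from the axis at 36, 108, 252 and 324 degrees from its x axis. Origin: centre of the underside. It turns either way with only its own weight's friction, 1 to 2 N at a cup, until it drops; then the key stops it hard.
- notch (a point): Mouth of the carousel's notch: at the plate's edge, 58 mm from the carousel's axis on its -x side, in the widest gap between cups, level with the plate's top. The notch is 13 mm wide, 12.5 mm deep (radially) and goes through the plate. Over the key the carousel drops flat: its origin is then 40 mm above the bench (43 mm before), plate top 52 mm, cup rims 68 mm.
- hub (a point): Top of the fixed steel hub pin about which the carousel turns, 65 mm above the bench, radius 11 mm; the carousel has 1.5 mm play round it.
- mark (a point): Middle of the inner edge of the white arc (31 degrees wide) on the black deck, 62 mm from the hub axis on the housing's -x side. The brass key (10 mm wide: 1.5 mm play each side in the notch; top 46 mm above the bench; 48 to 56 mm from the axis; held by the drive) stands within 15 degrees either side of its middle, unmeasured. The carousel riding on it is 6 to 8 mm too high there.
- catch (a joint): Red hold-down catch, a bar 11 mm wide, 6 mm thick, with a foot 18 mm wide at its end, 53 mm from the pivot; underside 54 mm above the bench. 0 = parked clear of the carousel, pointing at 100 degrees from the housing's x axis (anticlockwise from above); grows as it turns clockwise; 1.54 rad = at its stop, pointing at 12 degrees, foot over the plate. Takes about 2 N at its post, stays where left.
- catch_post (a point): Middle of the black upright post on the catch by which it is pushed: 12 mm in diameter, from 60 to 86 mm above the bench, 32 mm from the pivot; this point is 74 mm above the bench.
- catch_pivot (a point): The catch's pivot axis, on top of its pillar, in the housing's frame at x = -98, y = -20 mm; the pillar has a radius of 8 mm (10 mm at its foot); this point is 60 mm above the bench.
- bench_timer: Bystander: small white timer, 62 x 66 x 20 mm, left of the changer. Origin: centre of its underside.
- forceps: Bystander: steel forceps, 119 mm long, lying left of the changer. Origin: centre of the underside.
- cell_a: Bystander: clear square sample cell, 28 x 28 x 66 mm, standing left of the changer. Origin: centre of its underside.
- masking_tape: Bystander: roll of masking tape, 96 mm across, 25 mm high, lying right of the changer. Origin: centre of the underside.
- screwdriver: Bystander: screwdriver with orange handle, 165 mm long, lying right of the changer. Origin: centre of the underside.
- funnel: Bystander: small white funnel standing on its rim, 61 mm across, 58 mm high, right of the changer. Origin: centre of the underside.
Mind the look-alikes: they are no part of the job. What is meant by the carousel is not orange, and is the larger of those in its own colour.

How it is judged (in metres and radians):
On the way:
1. the carousel has dropped flat onto the drive with its notch over the key, while the catch is still clear of it (z of carousel in the frame of changer_base below 0.0415 m and angle between carousel's own z axis and vertical below 0.02 rad and horizontal distance between notch and mark below 0.021 m and value of joint catch below 0.6 rad), for 0.2 s.
At the end, for the whole second after the job is handed in: The carousel lies flat on the drive plate (origin at most 1.5 mm above its seat of 40 mm, tilt under 0.02 rad) with its notch at the white mark (notch point within 21 mm of the mark's point, seen from above), at rest, and the catch stands at 1.45 rad or more, over the plate (z of carousel in the frame of changer_base below 0.0415 m and angle between carousel's own z axis and vertical below 0.02 rad and horizontal distance between notch and mark below 0.021 m and value of joint catch above 1.45 rad and angular speed of carousel below 0.1 rad/s); the robot touches nothing.
It fails at once if the carousel is pushed harder than 12 N (contact force between any of the fingers, the arm and carousel above 12 N).
It fails at once if the catch or the housing is pushed harder than 12 N (contact force between any of the fingers, the arm and changer_base above 12 N).
It fails at once if the carousel is lifted off its hub (z of carousel in the frame of changer_base above 0.058 m).
It fails at once if one of the things around the changer is moved by more than 3 cm (distance of any of bench_timer, cell_a, forceps, masking_tape, screwdriver, funnel from where it was at the start of the episode above 0.03 m).
It also fails if it takes over 67 s, if anything falls off the work surface, if the arm or the gripper's body presses on something with over 40 N, if the wrist force passes 120 N, or if a joint passes its speed limit or range.

## Working session

There is one attempt and no reset: what is moved stays moved. The work goes in short steps, Python scripts to look and compute and a shell command to move; the robot and the scene stay as the last step left them, time stands still between calls to the robot, and variables do not carry over. Pictures are saved under pics/ and viewed, at most 10 in all, crops included, and the job is handed in when it is done.

```bash
mkdir -p pics; ls
cat > h.py <<'E'
import numpy as np, cv2
from rig import env
from scipy.spatial.transform import Rotation as R
def cal(n):
    c=env.get_calibration(n); K=np.array(c["camera_matrix"]); o=np.array(c["origin"],float); a=np.array(c["attitude"],float)
    if a.size==4: a=R.from_quat(a.ravel(),scalar_first=True).as_matrix()
    return K,o,a.reshape(3,3)
def cloud(n,d):
    K,o,A=cal(n); v,u=np.mgrid[:d.shape[0],:d.shape[1]]
    p=np.stack([(u-K[0,2])/K[0,0]*d,-(v-K[1,2])/K[1,1]*d,-d],-1)
    return p@A.T+o
def ray(n,u,v,z):
    K,o,A=cal(n); r=A@np.array([(u-K[0,2])/K[0,0],-(v-K[1,2])/K[1,1],-1]); return o+r*(z-o[2])/r[2]
def proj(n,p):
    K,o,A=cal(n); q=A.T@(np.asarray(p,float)-o); return K[0,0]*q[0]/-q[2]+K[0,2], K[1,1]*q[1]/q[2]+K[1,2]
E
python3 - <<'E'
from h import *
print(env.get_calibration("top"),env.get_calibration("side"))
for n in("top","side"):
    im,d=env.get_image(n); cv2.imwrite(f"pics/{n}0.png",im); np.savez(f"{n}0.npz",im=im,d=d)
print(env.get_state())
E
```

```text
pics
{'camera_matrix': array([[487.76220858,   0.        , 255.37040195],
       [  0.        , 487.76220858, 198.13683679],
       [  0.        ,   0.        ,   1.        ]]), 'origin': array([ 376.59601741,  -19.35346043, 1341.87240256]), 'attitude': array([ 0.71271412,  0.0369209 , -0.03802626, -0.69944938])} {'camera_matrix': array([[410.22031562,   0.        , 250.75863677],
       [  0.        , 410.22031562, 192.9765452 ],
       [  0.        ,   0.        ,   1.        ]]), 'origin': array([197.82197512, 838.81058914, 696.27655013]), 'attitude': array([-0.15876311, -0.08369401,  0.45584491,  0.87177692])}
{'clock': 0.1, 'joints': array([ 1.17380959,  0.68992857, -0.19455329,  1.56623859,  0.15731405,
        0.90256554, -0.21507419]), 'qd': array([-4.98752803e-04, -1.86453283e-03,  5.31383649e-04, -2.20197238e-03,
       -5.12493059e-04,  3.14101983e-04, -1.26403995e-05]), 'tau': array([-2.90019350e-03, -5.40598547e+01, -1.27132494e+00, -1.58986616e+01,
        9.36960656e-03,  4.36187736e-03,  1.12973805e-05]), 'ee_pos': array([ 260.72284446, -567.39155443,  249.54771913]), 'eef_rot': array([-8.36792701e-04,  9.76877454e-01,  2.13798218e-01, -2.46360177e-04]), 'wrist_force': array([ 0.41364927, -0.86992366, -0.05963702]), 'moment': array([0.03595759, 0.03703387, 0.00294927]), 'gripper_force': 0.0, 'gripper_width': 85.71081939441434}
```

View pics/top0.png

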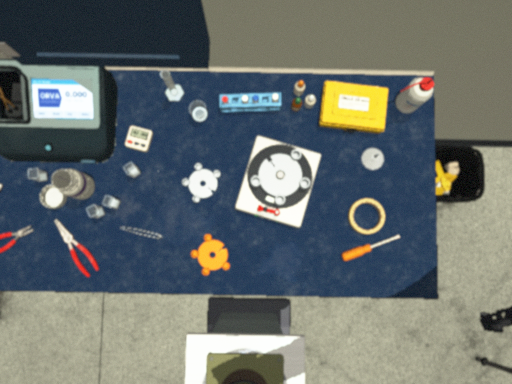

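View pics/side0.png

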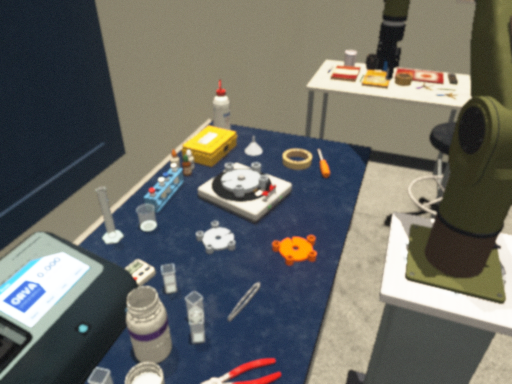

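The changer with its carousel is at top (280,177). The look-alikes are a loose pale spider at (203,182) and an orange one at (211,255). The carousel on the hub with the mark and red catch fits the description: it is grey and larger. I'll check this in a crop.

Run:
```python
from h import *
z=np.load("top0.npz"); im,d=z["im"],z["d"]
P=cloud("top",d)
x0,y0=180,128
c=im[y0:y0+105,x0:x0+150]
cv2.imwrite("pics/crop.png",cv2.resize(c,None,fx=5.3,fy=5.3,interpolation=cv2.INTER_CUBIC))
sub=np.s_[130:232,228:328]
h=P[sub][...,2]; print(np.percentile(h,[5,25,50,75,95]), np.median(P[200:290,160:190][...,2]))
m=((h>22)).astype(np.uint8)
pts=P[sub][m>0][:,:2].astype(np.float32)
print("rect",cv2.minAreaRect(pts))
# image-based rect via white pixels + ray
hull=cv2.convexHull(np.argwhere(m)[:,::-1].astype(np.int32))
q=np.array([ray("top",u+228,v+130,36)[:2] for u,v in np.argwhere(m)[:,::-1]],np.float32)
print("rect ray",cv2.minAreaRect(q))
hsv=cv2.cvtColor(im,cv2.COLOR_BGR2HSV)[sub]
r=((hsv[...,1]>120)&((hsv[...,0]<8)|(hsv[...,0]>172))&(hsv[...,2]>90))
uv=np.argwhere(r)[:,::-1]; w=np.array([ray("top",u+228,v+130,60)[:2] for u,v in uv]); print(w.mean(0),cv2.minAreaRect(w.astype(np.float32)))
```

```text
[-3.05922873  0.5300063  31.0490497  39.05010641 60.0466418 ] 0.6067840478750668
rect ((520.986572265625, -68.47346496582031), (184.31333923339844, 304.5875549316406), 74.31217193603516)Traceback (most recent call last):
  File "<stdin>", line 14, in <module>
  File "h.py", line 13, in ray
    K,o,A=cal(n); r=A@np.array([(u-K[0,2])/K[0,0],-(v-K[1,2])/K[1,1],-1]); return o+r*(z-o[2])/r[2]
          ~~~^^^
  File "h.py", line 5, in cal
    c=env.get_calibration(n); K=np.array(c["camera_matrix"]); o=np.array(c["origin"],float); a=np.array(c["attitude"],float)
ValueError: time passes only in moves, steps and waits
```

View pics/crop.png

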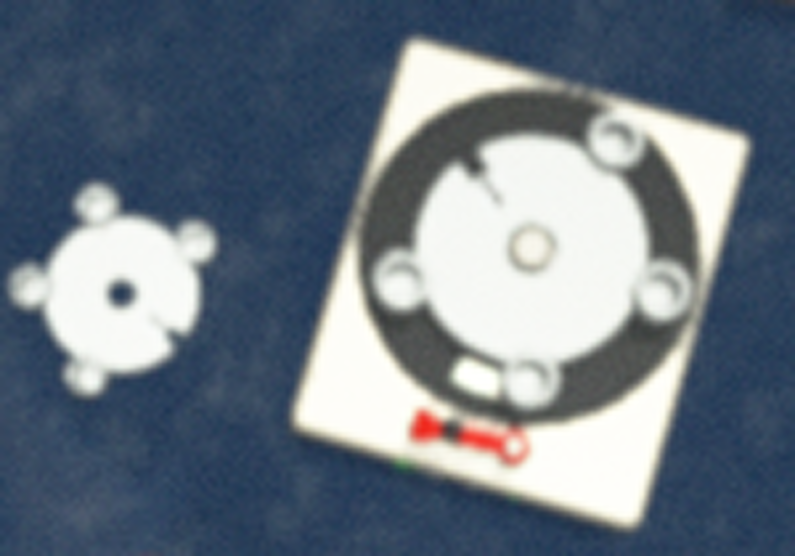

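```bash
python3 - <<'E'
s=open("h.py").read().replace("def cal(n):","import functools\n@functools.lru_cache\ndef cal(n):"); open("h.py","w").write(s)
E
python3 - <<'E'
from h import *
z=np.load("top0.npz"); im,d=z["im"],z["d"]
sub=np.s_[130:232,228:328]
hsv=cv2.cvtColor(im,cv2.COLOR_BGR2HSV)[sub]
def W(m,zz): return np.array([ray("top",u+228,v+130,zz)[:2] for u,v in np.argwhere(m)[:,::-1]],np.float32)
m=((hsv[...,1]<60)&(hsv[...,2]>150)).astype(np.uint8)
n,l,st,_=cv2.connectedComponentsWithStats(m); k=1+st[1:,4].argmax()
rect=cv2.minAreaRect(W(l==k,36)); print("rect",rect,cv2.boxPoints(rect))
s=5.3
C=lambda u,v:((u+.5)/s-.5+180,(v+.5)/s-.5+128)
for nm,(u,v),h in [("c_tl",(410,38),36),("c_tr",(750,135),36),("c_br",(637,528),36),("c_bl",(293,430),36),("hub",(531,250),65),("notch",(468,163),56),("cupT",(615,137),72),("cupR",(662,290),72),("cupB",(530,378),72),("cupL",(400,280),72),("mark",(475,378),36),("pivot",(514,446),60),("post",(453,430),86),("foot",(422,426),60)]:
    print(nm,ray("top",*C(u,v),h)[:2].round(1))
E
```

```text
rect ((564.5031127929688, -80.28532409667969), (184.063232421875, 210.73703002929688), 74.35564422607422) [[ 438.22034  -140.4933  ]
 [ 641.1504   -197.3218  ]
 [ 690.7859    -20.077347]
 [ 487.85583    36.751144]]
c_tl [689.7 -21.2]
c_tr [ 642.3 -196.6]
c_br [ 439.6 -140.4]
c_bl [486.   34.4]
hub [575.9 -83.5]
notch [621.1 -51.6]
cupT [ 632.6 -124.3]
cupR [ 556.  -148.4]
cupB [510.9 -83.5]
cupL [558.6 -18.4]
mark [514.2 -57.4]
pivot [478.  -76.6]
post [483.3 -45.6]
foot [487.2 -30.7]
```

```bash
cat >> h.py <<'E'
H=np.array([577.,-83.8]); TH=np.deg2rad(-15.65)
def plate(n="top"):
    """plane fit on the carousel plate: height at axis, tilt, azimuth of high side"""
    im,d=env.get_image(n); P=cloud(n,d); q=P[(d>0)]
    b=np.median(q[(abs(q[:,0]-480)<40)&(abs(q[:,1]-100)<40)&(abs(q[:,2])<15),2])
    r=np.hypot(*(q[:,:2]-H).T); q=q[(r>17)&(r<50)&(q[:,2]>40)&(q[:,2]<72)]
    for _ in range(4):
        A=np.c_[q[:,:2]-H,np.ones(len(q))]; c=np.linalg.lstsq(A,q[:,2],rcond=None)[0]; e=q[:,2]-A@c; s=max(2,1.5*e.std()); q=q[abs(e)<s]
    print(n,"N",len(q),"h0 %.2f bench %.2f tilt %.4f az %.0f rms %.2f"%(c[2],b,np.hypot(*c[:2]),np.degrees(np.arctan2(c[1],c[0])),e.std()))
    return im,d
E
python3 -c "
from h import *
for n in('top','side'): plate(n)"
python3 -m inch '[[0.7,0.87,0,0,0,-1,-1],[0.7,0.87,0,0,0,-1,-1]]' 20; python3 -c "
from h import *
print(env.get_state()['joints'])"
```

```text
top N 560 h0 55.20 bench 0.53 tilt 0.0701 az 151 rms 1.25
side N 330 h0 56.22 bench 1.05 tilt 0.0609 az 153 rms 0.90
clock: 0.45
ee_pos: [317.3, -497.7, 250.0]
eef_rot: [-0.0, 0.996, 0.092, 0.0]
wrist_force: [1.1, 0.5, 0.3]
gripper_width: 51.6
gripper_force: 0.0
[ 0.99421545  0.63961719 -0.11818094  1.67705501  0.0950153   0.83064285
 -0.55055144]
```

```bash
python3 -m inch '[[0.59,0.72,0,0,0,1,-1],[0.59,0.72,0,0,0,1,-1],[0.59,0.72,0,0,0,1,-1],[0.59,0.72,0,0,0,1,-1],[0.59,0.72,0,0,0,1,-1],[0.59,0.72,0,0,0,1,-1],[0.59,0.72,0,0,0,1,-1],[0.59,0.72,0,0,0,1,-1],[0.59,0.72,0,0,0,1,-1],[0.59,0.72,0,0,0,1,-1],[0.59,0.72,0,0,0,1,-1],[0.59,0.72,0,0,0,1,-1]]'; python3 -m inch '[[0,0,-1,0,0,1,-1],[0,0,-1,0,0,1,-1],[0,0,-0.5,0,0,0.4,-1],[0,0,0,0,0,0,-1]]'; python3 -c "
from h import *
print(env.get_state()['joints'])"
```

```text
clock: 1.95
ee_pos: [600.7, -151.9, 250.1]
eef_rot: [-0.0, 0.684, 0.729, -0.0]
wrist_force: [0.3, -0.8, -0.2]
gripper_width: 0.0
gripper_force: 0.0
clock: 2.45
ee_pos: [599.4, -152.8, 149.2]
eef_rot: [-0.001, 0.575, 0.818, -0.001]
wrist_force: [0.3, 0.1, 0.9]
gripper_width: -0.3
gripper_force: 0.0
[ 0.44869455  0.84780844 -0.50175922  1.66096634  0.53959986  0.77747727
  0.04278962]
```

```bash
python3 -m inch '[[0,0,-0.6,0,0,0,-1],[0,0,-0.6,0,0,0,-1],[0,0,-0.4,0,0,0,-1],[0,0,-0.25,0,0,0,-1],[0,0,0,0,0,0,-1]]'
python3 - <<'E'
from h import *
im,d=env.get_image("side"); cv2.imwrite("pics/s1.png",cv2.resize(im[140:230,180:310],None,fx=5.5,fy=5.5,interpolation=cv2.INTER_CUBIC))
# waypoints every 6.9deg at r=73 from -72 deg
for k in range(0,21):
    a=np.deg2rad(-72+6.875*k); b=a+.12
    print(k,round(np.degrees(a)),((np.array([np.cos(b),np.sin(b)])-np.array([np.cos(a),np.sin(a)]))*73/40).round(3))
E
```

```text
clock: 3.08
ee_pos: [600.3, -152.7, 76.3]
eef_rot: [0.0, 0.574, 0.819, -0.0]
wrist_force: [-1.1, -0.1, 0.0]
gripper_width: 0.1
gripper_force: 0.0
0 -72 [0.204 0.08 ]
1 -65 [0.193 0.104]
2 -58 [0.179 0.126]
3 -51 [0.162 0.147]
4 -44 [0.144 0.165]
5 -38 [0.123 0.181]
6 -31 [0.1   0.194]
7 -24 [0.076 0.205]
8 -17 [0.051 0.213]
9 -10 [0.025 0.217]
10 -3 [-0.001  0.219]
11 4 [-0.027  0.217]
12 10 [-0.053  0.212]
13 17 [-0.078  0.205]
14 24 [-0.102  0.194]
15 31 [-0.124  0.18 ]
16 38 [-0.145  0.164]
17 45 [-0.163  0.146]
18 52 [-0.18   0.125]
19 59 [-0.193  0.103]
20 66 [-0.204  0.079]
```

View pics/s1.png

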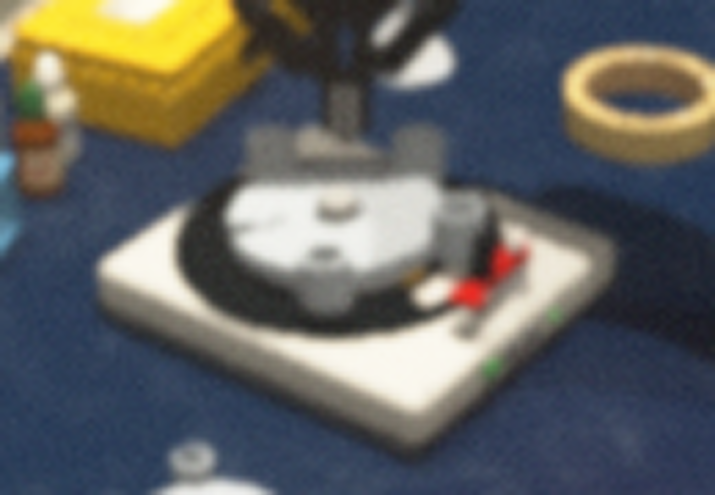

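The fingers are between the two far cups, at crop (345,130). The brass key shows under the plate at crop (412,278).

```bash
python3 -c "
from h import *
for z in (43,46): p=ray('side',180+412/5.5,140+278/5.5,z)[:2]-H; print(np.hypot(*p),np.degrees(np.arctan2(p[1],p[0])))"
python3 -m inch '[[0.068,0.027,0,0,0,0.33,-1],[0.068,0.027,0,0,0,0.33,-1],[0.068,0.027,0,0,0,0.33,-1],[0.065,0.035,0,0,0,0.33,-1],[0.065,0.035,0,0,0,0.33,-1],[0.065,0.035,0,0,0,0.33,-1]]'
python3 -m inch '[[0.06,0.042,0,0,0,0.33,-1],[0.06,0.042,0,0,0,0.33,-1],[0.06,0.042,0,0,0,0.33,-1],[0.054,0.049,0,0,0,0.33,-1],[0.054,0.049,0,0,0,0.33,-1],[0.054,0.049,0,0,0,0.33,-1]]'
```

```text
59.66733730030343 152.61721181170836
62.957847936998256 149.92128300234955
clock: 3.88
ee_pos: [616.0, -145.3, 76.2]
eef_rot: [-0.0, 0.472, 0.882, -0.0]
wrist_force: [-0.5, -0.7, 0.7]
gripper_width: 0.3
gripper_force: 0.5
clock: 4.62
ee_pos: [629.9, -134.1, 76.3]
eef_rot: [-0.0, 0.364, 0.931, 0.0]
wrist_force: [-1.6, 0.1, 0.1]
gripper_width: 0.2
gripper_force: 0.6
```

```bash
cat >> h.py <<'E'
def yaw():
    """notch azimuth: cup pattern on ring r=64..80 at rim height; then slot refinement not needed"""
    im,d=plate("top"); g=cv2.cvtColor(im,cv2.COLOR_BGR2GRAY).astype(np.float32)
    A=np.arange(0,360,1.0); pr=[]
    for r in (64,70,76):
        pix=np.array([proj("top",[H[0]+r*np.cos(t),H[1]+r*np.sin(t),66]) for t in np.deg2rad(A)],np.float32)
        pr.append(cv2.remap(g,pix[:,0].copy()[None],pix[:,1].copy()[None],cv2.INTER_LINEAR)[0])
    p=(np.mean(pr,0)>125).astype(float)
    t=np.zeros(360)
    for c in (36,108,252,324): t[(np.arange(c-11,c+12))%360]=1
    sc=[(p*np.roll(t,k)).sum()-(p*(1-np.roll(t,k))).sum() for k in range(360)]
    k=np.flatnonzero(np.array(sc)>=max(sc)-1); 
    ang=np.degrees(np.angle(np.exp(1j*np.deg2rad(k+180)).mean())); s=env.get_state(); q=s["ee_pos"][:2]-H
    print("notch az %.1f score %.0f/92; tool r %.1f az %.1f"%(ang,max(sc),np.hypot(*q),np.degrees(np.arctan2(q[1],q[0]))),s["wrist_force"].round(1))
    return im
E
python3 -c "
from h import *
cv2.imwrite('pics/t2.png',cv2.resize(yaw()[128:233,220:340],None,fx=5,fy=5,interpolation=cv2.INTER_CUBIC))"
```

```text
top N 530 h0 55.47 bench 0.59 tilt 0.0564 az 164 rms 1.25
notch az -27.0 score 8/92; tool r 73.1 az -43.1 [-0.4 -0.4 -0.6]
```

View pics/t2.png

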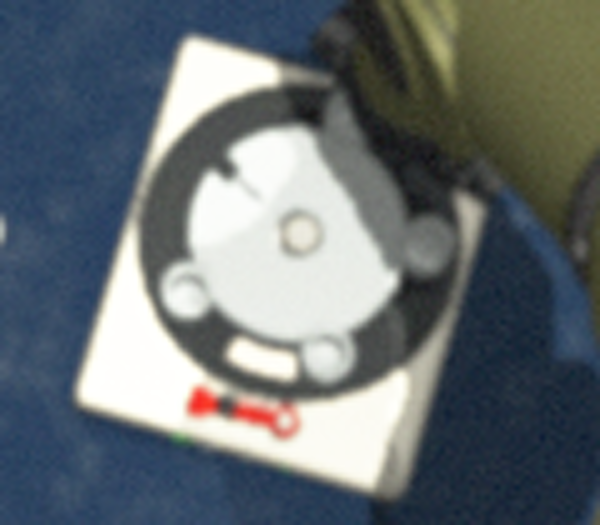

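The carousel has turned about 14°: the notch is now at crop (222,170), roughly 49° azimuth. Tool azimuth plus about 92° gives the notch. The push works, so I continue.

```bash
python3 -m inch '[[0.072,0.083,0,0,0,0.5,-1],[0.072,0.083,0,0,0,0.5,-1],[0.062,0.09,0,0,0,0.5,-1],[0.062,0.09,0,0,0,0.5,-1],[0.05,0.097,0,0,0,0.5,-1],[0.05,0.097,0,0,0,0.5,-1],[0.038,0.102,0,0,0,0.5,-1],[0.038,0.102,0,0,0,0.5,-1]]'
python3 -m inch '[[0.025,0.106,0,0,0,0.5,-1],[0.025,0.106,0,0,0,0.5,-1],[0.012,0.108,0,0,0,0.5,-1],[0.012,0.108,0,0,0,0.5,-1],[0,0.109,0,0,0,0.5,-1],[0,0.109,0,0,0,0.5,-1],[-0.013,0.108,0,0,0,0.5,-1],[-0.013,0.108,0,0,0,0.5,-1]]'
python3 -c "
from h import *
yaw(); print(env.get_state()['joints'])"
```

```text
clock: 5.68
ee_pos: [648.0, -104.8, 76.4]
eef_rot: [0.0, 0.132, 0.991, -0.0]
wrist_force: [-0.7, -0.5, 0.6]
gripper_width: 0.1
gripper_force: 0.5
clock: 6.68
ee_pos: [650.4, -70.4, 76.5]
eef_rot: [0.001, -0.107, 0.994, -0.0]
wrist_force: [-0.4, -0.8, -0.1]
gripper_width: -0.2
gripper_force: 0.6
top N 529 h0 55.32 bench 0.74 tilt 0.0615 az -178 rms 1.35
notch az 31.5 score 24/92; tool r 74.5 az 11.0 [-0.2  0.1  0.3]
[ 0.42684832  1.06275778 -0.78437199  1.57155639  0.90434383  0.90231199
  1.09594373]
```

```bash
python3 -m inch '[[-0.028,0.106,0,0,0,0.5,-1],[-0.028,0.106,0,0,0,0.5,-1],[-0.041,0.103,0,0,0,0.5,-1],[-0.041,0.103,0,0,0,0.5,-1],[-0.053,0.097,0,0,0,0.5,-1],[-0.053,0.097,0,0,0,0.5,-1],[-0.064,0.09,0,0,0,0.5,-1],[-0.064,0.09,0,0,0,0.5,-1]]'
python3 -c "
from h import *
im=yaw(); plate('side')
cv2.imwrite('pics/t3.png',cv2.resize(im[128:233,220:340],None,fx=5,fy=5,interpolation=cv2.INTER_CUBIC))"
```

```text
clock: 7.72
ee_pos: [635.8, -38.6, 76.7]
eef_rot: [0.001, -0.34, 0.941, -0.0]
wrist_force: [0.1, -1.0, 1.8]
gripper_width: -0.2
gripper_force: 0.8
top N 522 h0 55.70 bench 0.55 tilt 0.0724 az -159 rms 1.39
notch az 59.0 score -4/92; tool r 74.3 az 38.2 [ 0.6 -0.6  1.2]
side N 388 h0 56.59 bench 1.08 tilt 0.0743 az -159 rms 0.93
```

View pics/t3.png

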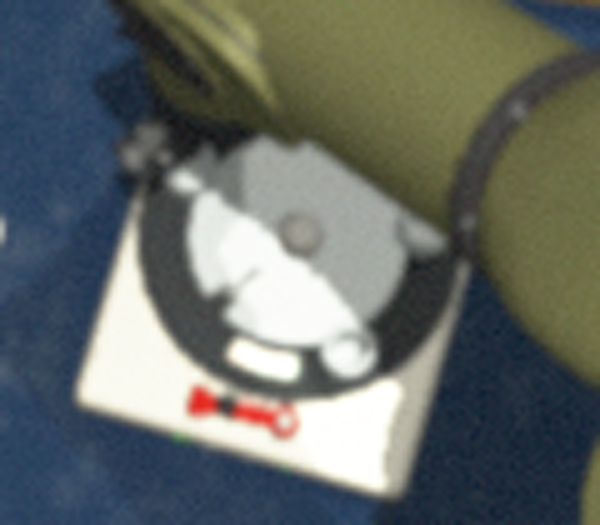

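The notch is at crop (222,298), about 129°, with the key around 150°. From here I go in finer steps.

```bash
python3 -m inch '[[-0.036,0.041,0,0,0,0.25,-1],[-0.036,0.041,0,0,0,0.25,-1],[-0.036,0.041,0,0,0,0.25,-1],[-0.036,0.041,0,0,0,0.25,-1],[-0.041,0.037,0,0,0,0.25,-1],[-0.041,0.037,0,0,0,0.25,-1]]'
python3 -c "
from h import *
plate();plate('side')"
python3 -m inch '[[-0.027,0.024,0,0,0,0.15,-1],[-0.027,0.024,0,0,0,0.15,-1],[0,0,0,0,0,0,-1]]'
python3 -c "
from h import *
plate();plate('side')"
```

```text
clock: 8.57
ee_pos: [625.6, -28.7, 76.4]
eef_rot: [0.0, -0.423, 0.906, 0.0]
wrist_force: [1.8, -0.7, 1.4]
gripper_width: -0.2
gripper_force: 1.0
top N 434 h0 56.02 bench 0.68 tilt 0.0809 az -145 rms 1.40
side N 389 h0 56.83 bench 1.15 tilt 0.0773 az -147 rms 0.98
clock: 9.05
ee_pos: [623.3, -26.9, 76.3]
eef_rot: [-0.0, -0.439, 0.899, 0.0]
wrist_force: [1.4, -0.7, 1.4]
gripper_width: -0.5
gripper_force: 0.9
top N 441 h0 56.04 bench 0.43 tilt 0.0880 az -148 rms 1.27
side N 385 h0 56.95 bench 1.05 tilt 0.0822 az -146 rms 0.97
```

```bash
cat > chk.py <<'E'
import sys,io,contextlib
from h import *
b=io.StringIO()
with contextlib.redirect_stdout(b): plate();plate("side")
print(b.getvalue(),end="")
t=[float(l.split("tilt ")[1].split()[0]) for l in b.getvalue().splitlines()]
f=np.linalg.norm(env.get_state()["wrist_force"])
print("F %.1f"%f); sys.exit(int(min(t)<0.045 or f>5))
E
python3 -m inch '[[-0.027,0.021,0,0,0,0.15,-1],[-0.027,0.021,0,0,0,0.15,-1],[0,0,0,0,0,0,-1]]' && python3 chk.py && python3 -m inch '[[-0.028,0.02,0,0,0,0.15,-1],[-0.028,0.02,0,0,0,0.15,-1],[0,0,0,0,0,0,-1]]' && python3 chk.py && python3 -m inch '[[-0.029,0.019,0,0,0,0.15,-1],[-0.029,0.019,0,0,0,0.15,-1],[0,0,0,0,0,0,-1]]' && python3 chk.py && python3 -m inch '[[-0.029,0.018,0,0,0,0.15,-1],[-0.029,0.018,0,0,0,0.15,-1],[0,0,0,0,0,0,-1]]' && python3 chk.py
```

```text
clock: 9.52
ee_pos: [621.1, -25.3, 76.3]
eef_rot: [-0.0, -0.455, 0.89, 0.0]
wrist_force: [1.3, -0.3, 1.8]
gripper_width: -0.2
gripper_force: 0.8
top N 408 h0 56.36 bench 0.64 tilt 0.0829 az -153 rms 1.24
side N 384 h0 56.93 bench 1.05 tilt 0.0755 az -145 rms 0.98
F 2.1
clock: 10.0
ee_pos: [618.9, -23.6, 76.3]
eef_rot: [-0.0, -0.471, 0.882, 0.0]
wrist_force: [1.3, -0.5, 0.8]
gripper_width: 0.0
gripper_force: 0.8
top N 398 h0 56.09 bench 0.57 tilt 0.0899 az -144 rms 1.40
side N 379 h0 56.87 bench 1.01 tilt 0.0809 az -142 rms 0.98
F 1.4
clock: 10.48
ee_pos: [616.6, -22.1, 76.3]
eef_rot: [-0.0, -0.487, 0.873, 0.0]
wrist_force: [1.0, -0.5, 2.0]
gripper_width: -0.2
gripper_force: 0.8
top N 377 h0 55.94 bench 0.58 tilt 0.0768 az -147 rms 1.27
side N 359 h0 56.99 bench 1.03 tilt 0.0818 az -143 rms 0.99
F 2.3
clock: 10.95
ee_pos: [614.3, -20.7, 76.3]
eef_rot: [-0.0, -0.502, 0.865, 0.0]
wrist_force: [1.1, -0.4, 0.4]
gripper_width: -0.1
gripper_force: 0.8
top N 341 h0 56.20 bench 0.60 tilt 0.0815 az -125 rms 1.43
side N 374 h0 56.93 bench 1.03 tilt 0.0823 az -135 rms 0.92
F 1.9
```

```bash
python3 -m inch '[[-0.029,0.016,0,0,0,0.15,-1],[-0.029,0.016,0,0,0,0.15,-1],[0,0,0,0,0,0,-1]]' && python3 chk.py && python3 -m inch '[[-0.03,0.015,0,0,0,0.15,-1],[-0.03,0.015,0,0,0,0.15,-1],[0,0,0,0,0,0,-1]]' && python3 chk.py && python3 -m inch '[[-0.03,0.014,0,0,0,0.15,-1],[-0.03,0.014,0,0,0,0.15,-1],[0,0,0,0,0,0,-1]]' && python3 chk.py && python3 -m inch '[[-0.031,0.013,0,0,0,0.15,-1],[-0.031,0.013,0,0,0,0.15,-1],[0,0,0,0,0,0,-1]]' && python3 chk.py; python3 -c "
from h import *
im,_=env.get_image('top'); im2,_=env.get_image('side')
a=cv2.resize(im[138:228,225:315],(400,400),interpolation=cv2.INTER_CUBIC);b=cv2.resize(im2[145:225,195:275],(400,400),interpolation=cv2.INTER_CUBIC)
cv2.imwrite('pics/t4.png',np.hstack([a,b]))"
```

```text
clock: 11.42
ee_pos: [611.6, -19.3, 76.0]
eef_rot: [-0.0, -0.518, 0.855, 0.0]
wrist_force: [0.4, -0.0, 0.4]
gripper_width: 0.4
gripper_force: 0.1
top N 327 h0 52.35 bench 0.49 tilt 0.0033 az -104 rms 1.34
side N 337 h0 53.18 bench 1.08 tilt 0.0007 az 80 rms 0.92
F 0.7
```

View pics/t4.png

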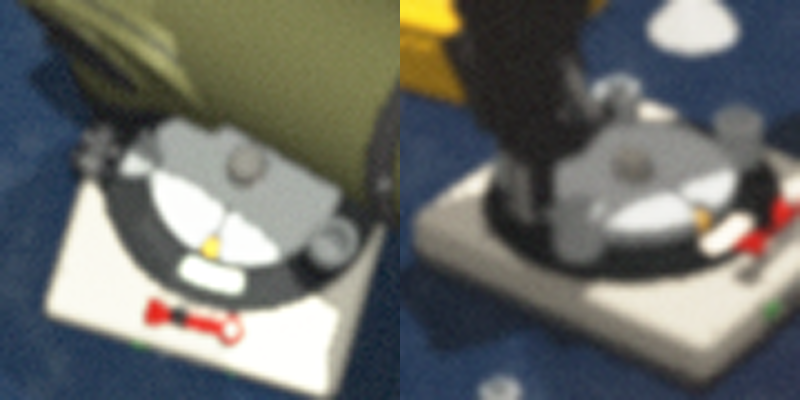

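The carousel has dropped flat: tilt is about 0, it sits 3 mm lower, and the yellow key fills the notch at left-panel (212,247), right at the mark. Next I back off and go over to the catch.

```bash
python3 -m inch '[[0.085,-0.045,0,0,0,0,-1],[0.085,-0.045,0,0,0,0,-1],[0,0,0.9,0,0,0,-1],[0,0,0.98,0,0,0,-1],[-0.815,-0.1,0,0,0,0.64,-1],[-0.815,-0.1,0,0,0,0.64,-1],[-0.815,-0.1,0,0,0,0.64,-1],[-0.815,-0.1,0,0,0,0.64,-1],[-0.815,-0.1,0,0,0,0.64,-1],[0,0,0,0,0,0,-1]]'
python3 - <<'E'
from h import *
s=env.get_state(); print(s["joints"].round(2))
print("need to start",(np.array([455.4,-42.4,91])-s["ee_pos"])/40)
pv=np.array([477.2,-76.6])
def p(j,g=17):
    f=TH+np.deg2rad(100)-j; return pv+32*np.array([np.cos(f),np.sin(f)])+g*np.array([-np.sin(f),np.cos(f)])
for k in range(14): print(k,p(.12*k).round(1),((p(.12*k+.12)-p(.12*k))/40).round(3))
im=plate()[0]
E
```

```text
clock: 12.88
ee_pos: [453.7, -44.0, 151.4]
eef_rot: [-0.001, -0.672, 0.741, 0.0]
wrist_force: [-0.4, -0.1, -0.1]
gripper_width: 0.3
gripper_force: 0.0
[ 0.62  0.88 -1.09  2.13  1.1   0.88  1.88]
need to start [ 0.04275448  0.04064415 -1.51085733]
0 [463.4 -43.1] [0.103 0.035]
1 [467.5 -41.7] [0.106 0.023]
2 [471.8 -40.8] [0.108 0.01 ]
3 [476.1 -40.4] [ 0.109 -0.003]
4 [480.5 -40.5] [ 0.107 -0.016]
5 [484.8 -41.2] [ 0.105 -0.029]
6 [489.  -42.3] [ 0.1   -0.041]
7 [493. -44.] [ 0.095 -0.053]
8 [496.8 -46.1] [ 0.088 -0.064]
9 [500.3 -48.7] [ 0.079 -0.074]
10 [503.5 -51.6] [ 0.07  -0.083]
11 [506.3 -54.9] [ 0.06  -0.091]
12 [508.6 -58.6] [ 0.048 -0.097]
13 [510.6 -62.5] [ 0.036 -0.102]
top N 381 h0 52.60 bench 0.36 tilt 0.0067 az 20 rms 1.25
```

```bash
python3 -m inch '[[0.04,0.03,-0.75,0,0,0,-1],[0,0,-0.75,0,0,0,-1],[0,0,0,0,0,0,-1]]' && python3 -m inch '[[0.06,0,0,0,0,0,-1],[0.06,0,0,0,0,0,-1],[0.06,0,0,0,0,0,-1],[0,0,0,0,0,0,-1]]' && python3 -m inch '[[0.052,0.017,0,0,0,-0.5,-1],[0.052,0.017,0,0,0,-0.5,-1],[0.053,0.012,0,0,0,-0.5,-1],[0.053,0.012,0,0,0,-0.5,-1],[0.054,0.005,0,0,0,-0.5,-1],[0.054,0.005,0,0,0,-0.5,-1],[0.054,-0.001,0,0,0,-0.5,-1],[0.054,-0.001,0,0,0,-0.5,-1]]'
python3 -c "
from h import *
plate();im,_=env.get_image('side')
cv2.imwrite('pics/s5.png',cv2.resize(im[145:235,195:315],None,fx=5.5,fy=5.5,interpolation=cv2.INTER_CUBIC))"
```

```text
clock: 13.3
ee_pos: [457.7, -41.7, 90.2]
eef_rot: [-0.001, -0.671, 0.741, 0.001]
wrist_force: [-0.2, -0.5, 0.3]
gripper_width: 0.1
gripper_force: 0.0
clock: 13.8
ee_pos: [465.1, -41.9, 91.9]
eef_rot: [0.0, -0.671, 0.741, -0.0]
wrist_force: [-1.1, -0.1, 0.3]
gripper_width: -0.1
gripper_force: 0.0
clock: 14.8
ee_pos: [480.8, -39.1, 91.6]
eef_rot: [-0.001, -0.475, 0.88, 0.0]
wrist_force: [-2.5, 0.9, 1.8]
gripper_width: 0.2
gripper_force: 1.0
top N 267 h0 52.85 bench 0.39 tilt 0.0161 az -160 rms 1.18
```

View pics/s5.png

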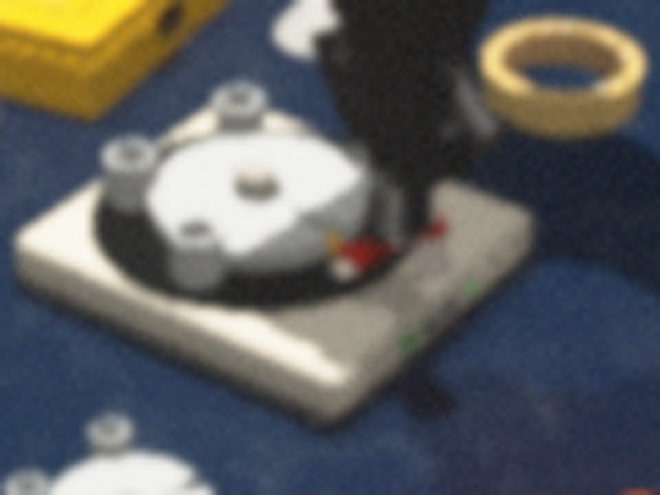

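The catch is swinging: its foot at crop (365,252) is nearing the plate edge, contact is about 2.5 N, and the carousel is flat. I continue.

```bash
python3 -m inch '[[0.053,-0.009,0,0,0,-0.5,-1],[0.053,-0.009,0,0,0,-0.5,-1],[0.052,-0.015,0,0,0,-0.5,-1],[0.052,-0.015,0,0,0,-0.5,-1],[0.05,-0.021,0,0,0,-0.5,-1],[0.05,-0.021,0,0,0,-0.5,-1]]' && python3 -m inch '[[0.047,-0.027,0,0,0,-0.5,-1],[0.047,-0.027,0,0,0,-0.5,-1],[0.044,-0.032,0,0,0,-0.5,-1],[0.044,-0.032,0,0,0,-0.5,-1],[0.04,-0.037,0,0,0,-0.5,-1],[0.04,-0.037,0,0,0,-0.5,-1]]'  && python3 -m inch '[[0.035,-0.041,0,0,0,-0.5,-1],[0.035,-0.041,0,0,0,-0.5,-1],[0.03,-0.045,0,0,0,-0.5,-1],[0,0,0,0,0,0,-1]]'
```

```text
clock: 15.65
ee_pos: [493.6, -42.4, 91.6]
eef_rot: [-0.0, -0.311, 0.95, 0.001]
wrist_force: [-2.1, 0.2, 0.8]
gripper_width: -0.1
gripper_force: 1.0
clock: 16.4
ee_pos: [504.4, -49.7, 91.6]
eef_rot: [-0.0, -0.136, 0.991, 0.001]
wrist_force: [-1.3, 1.2, 0.7]
gripper_width: 0.2
gripper_force: 1.0
clock: 16.9
ee_pos: [508.7, -55.0, 91.7]
eef_rot: [0.0, -0.047, 0.999, 0.001]
wrist_force: [-0.8, 2.0, -0.2]
gripper_width: 0.1
gripper_force: 0.9
```

```bash
cat > f.py <<'E'
import sys
from h import *
f=np.linalg.norm(env.get_state()["wrist_force"]); print("F %.1f"%f); sys.exit(int(f>4.5))
E
s='python3 f.py'
python3 -m inch '[[0.024,-0.04,0,0,0,-0.4,-1],[0.024,-0.04,0,0,0,-0.4,-1],[0,0,0,0,0,0,-1]]' | grep -E "pos|force:" && $s && python3 -m inch '[[0.012,-0.025,0,0,0,-0.2,-1],[0,0,0,0,0,0,-1]]' | grep -E "pos|force:" && $s && python3 -m inch '[[0.012,-0.025,0,0,0,-0.2,-1],[0,0,0,0,0,0,-1]]' | grep -E "pos|force:" && $s && python3 -m inch '[[0.01,-0.025,0,0,0,-0.2,-1],[0,0,0,0,0,0,-1]]' | grep -E "pos|force:" && $s && python3 -m inch '[[0.008,-0.025,0,0,0,-0.2,-1],[0,0,0,0,0,0,-1]]' | grep -E "pos|force:" && $s && python3 -m inch '[[0.006,-0.025,0,0,0,-0.2,-1],[0,0,0,0,0,0,-1]]' | grep -E "pos|force:" && $s
```

```text
ee_pos: [510.8, -58.9, 91.6]
wrist_force: [-0.3, 1.3, 1.1]
gripper_force: 0.8
F 1.7
ee_pos: [511.1, -59.6, 91.6]
wrist_force: [-0.8, 1.3, 1.7]
gripper_force: 1.2
F 2.3
ee_pos: [511.5, -59.9, 91.6]
wrist_force: [-0.9, 4.6, 0.9]
gripper_force: 2.3
F 4.8
```

```bash
python3 -m inch '[[0.003,-0.013,0,0,0,0,-1],[0,0,0,0,0,0,-1]]' | grep -E "pos|force:"; python3 -m inch '[[-0.01,0.1,0,0,0,0,-1],[0,0.2,0,0,0,0,-1],[0,0.2,0.5,0,0,0,-1],[0,0,1,0,0,0,-1],[-0.5,1,1,0,0,0,-1],[-0.5,1,1,0,0,0,-1],[-0.5,1,0,0,0,0,-1],[0,1,0,0,0,0,-1],[0,0,0,0,0,0,-1]]'
python3 -c "
from h import *
im,_=plate();plate('side')
hsv=cv2.cvtColor(im,cv2.COLOR_BGR2HSV)[130:232,228:328]
r=((hsv[...,1]>120)&((hsv[...,0]<8)|(hsv[...,0]>172))&(hsv[...,2]>60))
w=np.array([ray('top',u+228,v+130,60)[:2] for u,v in np.argwhere(r)[:,::-1]],np.float32);print(cv2.minAreaRect(w))
vx,vy,_,_=cv2.fitLine(w,cv2.DIST_L2,0,.01,.01).ravel();print('catch dir',np.degrees(np.arctan2(vy,vx)),'target -3.65, limit +1.5')
cv2.imwrite('pics/t6.png',cv2.resize(im[128:233,220:340],None,fx=5,fy=5,interpolation=cv2.INTER_CUBIC))"
```

```text
ee_pos: [511.5, -60.0, 91.6]
wrist_force: [-1.3, 5.6, 1.5]
gripper_force: 2.8
clock: 19.15
ee_pos: [451.2, 122.0, 232.3]
eef_rot: [0.001, 0.023, 1.0, 0.001]
wrist_force: [-0.3, -0.6, -0.1]
gripper_width: -0.2
gripper_force: 0.0
top N 532 h0 52.32 bench nan tilt 0.0071 az 157 rms 1.28
side N 343 h0 53.20 bench 1.02 tilt 0.0042 az -25 rms 0.92
((505.2563781738281, -78.7015151977539), (45.15848922729492, 13.229516983032227), 0.8245460391044617)
catch dir -2.709515 target -3.65, limit +1.5
  return _methods._mean(a, axis=axis, dtype=dtype,
  ret = ret.dtype.type(ret / rcount)
```

View pics/t6.png

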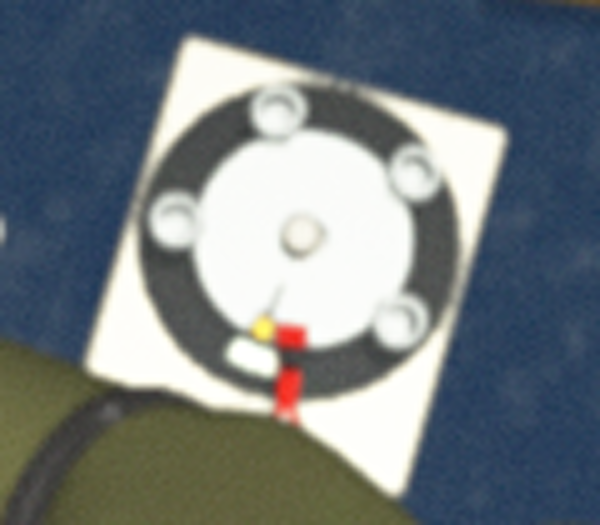

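The carousel lies flat with the yellow key in its notch at (262,328). The catch foot at (290,337) is over the plate at about -2.7°, against a stop at -3.65°. The force rose hard at the stop and the robot is clear, so I hand in.

```bash
python3 -c "
from rig import env
print(env.sign_off())"
```

```text
the job is handed in; nothing more can be done
None
```

The carousel dropped flat onto the key with its notch at the mark, and the red catch is swung to its stop over the plate; the highest wrist force I read was about 6 N, the robot is clear, and the job is handed in (no verdict was returned).

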